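# Take the flush insert out of the bone saw's table for washing

### The arm

A 6-joint arm with a two-finger parallel gripper is mounted at the origin on the work surface. World frame = base frame: x ahead of the robot, y to its left, z up, the work surface at z = 0. Lengths are in m, angles in rad, forces in N, time in s.
With the tool pointing down it reaches from about 0.4 to 0.825 m from the base axis. Payload 7 kg.
Tool frame: the origin (TCP) lies at the very end of the fingers, on their centre line; the grasp point (between the pads) lies arm.hold_point_z behind it (arm.hold_point_z is the distance from the TCP to the grasp point, in m); z points along the fingers, y is the line along which they close (so a half turn about z gives the same grasp; the last joint's range is limited). The gripper opens to 88 mm and grips with 3 to 60 N. Pads are 19 mm wide; open, the fingers measure 130 mm over their backs; the gripper's body (78 mm by 193 mm) begins 47 mm behind the grasp point.
Start: joints at [-0.975, 0.359, 0.012, 0, -1.224, -0.288], TCP at [0.204, -0.643, 0.227] pointing down, gripper open.
Joint ranges: [-3.07, 3.07], [-1.43, 2.12], [-1.02, 1.25], [-3.03, 1.67], [-3.05, -0], [-3.03, 3.03]. Speed limits (rad/s): [2.39, 2.39, 3.01, 3.14, 3.14, 3.14].

### API

Orientations are given as [roll, pitch, yaw] about the fixed x, y, z axes, in that order (R = Rz(yaw) Ry(pitch) Rx(roll)).
In Python, from station import arm, optics, readout gives the robot as it stands (arm), with the cameras (optics) and the readings (readout).
- The arm moves only by the tool drive_effector, called after ">>>" as a command line: name --argument value ..., lists and objects as JSON in quotes. Schema: {"type":"object","properties":{"segments":{"type":"array","items":{"type":"object","properties":{"aperture":{"type":"number"},"trans":{"type":"array","items":{"type":"number"},"minItems":3,"maxItems":3},"spin":{"type":"number"}},"additionalProperties":false,"required":["aperture"]},"minItems":1,"maxItems":20},"grip_force":{"type":"number"},"only":{"type":"string"},"quiet":{"type":"boolean"},"lines":{"type":"string"}},"required":["segments"],"additionalProperties":false}. segments is a list of rows, 1 to 20 of them, each an object with the fields aperture (the finger opening in m), trans (a list: dx, dy, dz in m), spin (a turn about the tool's z in rad); a field left out counts as zero (the opening has to be given); each row is the pose to reach, as a shift and turn from the pose commanded when the call began, along the tool's axes at that moment; what a row does not reach only later rows make up. A row lasts 1/12 s, in which the tool goes at most 0.0417 m and 0.125 rad, less where a joint would pass 70% of its speed; a pose out of reach is approached as far as the arm can. The fingers move at their own pace and stop on an object; grip_force is the grip in N (left out, the last holds). Time passes only in rows, so rows that do not move let the fingers close. The tool returns the time, the measured TCP pose, the force, the opening and the grip force at its end. only (a regular expression) keeps the lines of the reply that match it, lines (a string "A,B") keeps lines A to B, and quiet returns only ok. Input that does not fit is refused with a message, and nothing moves.
- readout.get_state(): the state, without advancing time (a new reading comes with each control period).
- optics.grab_frame(name): name is "side" or "top" or "wrist"; returns the picture (400x640x3 uint8, red, green, blue); there is no depth.
- optics.camera_params(name): a dict with "fx", "fy", "cx", "cy" (pixels), "D" ([k1, k2, p1, p2, k3] as OpenCV has them; the pictures are not rectified), "T" (4x4, takes a point from camera to world coordinates); the wrist camera has in their place "hand_eye" (4x4, takes a point from camera to tool coordinates, whose origin is the TCP and whose axes are the flange's). Camera axes: x right, y down, z forward; pixel columns grow to the right and rows downward; lengths in m; the calibration is good to about 2 mm. A picture is of the moment at which its call begins: read the wrist's pose just before it. camera_params takes no time and is no camera call.
- arm.job_done(): hands the job in; it is judged then, once.
The state is a dict: "t": time; "q": joint angles; "qd": joint speeds; "joint_efforts": joint torques, N m; "eef_pos": TCP position; "ee_rot": TCP orientation; "force": force on the tool from outside, world axes, zero at the start; "moment": the same for the moment, N m; "width": finger opening in m; "gripper_force": force on a finger pad.
Only numpy, scipy, OpenCV 4.12 (cv2) and the standard library are available. Lean on these libraries where they do the work, as an engineer would, in place of code of your own. Each camera call takes 0.05 s, during which the arm holds its last target. There are 200 camera calls.

### The job

Take the plastic insert block out of the bone saw's work table for washing: swing the keeper bar fully aside, find by feel which end of the flush block gives, and press that end down until the block stays tipped by itself with its other end up. Then lift it out by the raised end and lay it flat on the floor of the rinse pan without dropping it; leave the keeper open and everything else where it is.

Things in the scene. Friction and masses are not known exactly. Their poses are not given: they have to be found in the camera images.
- saw_table: Lift-off work table of a bone saw, fixed on the bench: stainless box 280 x 280 x 52 mm, origin at the centre of its underside, flat top (deck) at z 52. In its middle a pocket 113 (x) x 43 mm (y) holds the insert; a black blade slot runs from it to the +x edge. A fence 52 mm above the deck fills y -95 to -140; a white clamp and black star knob (29 mm above the deck) at the -x, -y corner.
- insert: Loose white plastic block, 110 (x) x 40 (y) x 24 mm (z), 60 to 110 g, origin at the centre of its underside, centre of mass 14 mm above it. Its upper 18 mm is only 98 mm long: a 7 mm groove shows at each end. It lies along the saw table's x, top flush with the deck. Under it a hidden ledge reaches from one end to 4 mm past its middle; the other half hangs over a chute 24 mm deep.
- insert_end_a (a point): Middle of the +x edge of the insert's top face, 49 mm from its middle. No look or pose tells which end hangs over the chute: it differs from saw to saw. The end over the ledge is solid; the other sinks under less than 1 N.
- insert_end_b (a point): Same point at the -x end. Pressed past about 15 degrees the insert stays tipped by itself at about 28 degrees, turning about the ledge's edge: the raised end's underside is then about 4 mm and its top 23 mm above the deck. A finger near the end must sink about 10 mm below the deck for this. Pressing the raised end puts it back.
- keeper (a joint): Angle of the keeper, 0 to 2.0 rad: stainless bar 18 mm wide, 4 thick, 2 above the deck, on an upright pivot. Near 0 it points along the saw table's -y across the insert's middle and stops it tipping; it grows as the free end swings towards +x; at 1.57 it points along +x, beyond that outward. Friction holds it where left (0.7 N at the tab moves it). Fully aside: 1.5 or more.
- keeper_pivot (a point): Axis of the keeper's pivot, on the deck, 58 mm to +y of the pocket's middle.
- keeper_tab (a point): Middle of the thumb tab at the keeper's free end: bent up square, 18 mm across the bar, 4 mm thick along it, top 24 mm above the deck (this point 17 mm above it); 91 mm from the pivot.
- pan: Rinse pan, fixed: open stainless tray 265 (x) x 162 (y) x 40 mm, walls and floor 3 mm (rim flange 10 mm outside), origin at the centre of its underside, z up. A guide roller lies in its +x, +y corner.
- pusher: Bystander: white plastic meat pusher 80 x 50 x 36 mm, on the saw table's -x, +y corner.
- guide_roller: Bystander: steel roller, 44 mm diameter, 16 mm high, in the pan about 85 mm to +x and 45 mm to +y of its middle.
- spray_bottle: Bystander: white bottle with a cap, 68 mm diameter, 190 mm tall, on the bench.
- brush: Bystander: brush lying on the bench.
- wrench: Bystander: wrench lying on the bench.
- sharpening_steel: Bystander: knife sharpening steel, 310 mm long, lying on the bench.
- scraper: Bystander: flat bench scraper with black grip, 150 mm wide, lying on the bench.
- bolt_cup: Bystander: steel cup, 72 mm diameter, 55 mm tall, on the bench.

How it is judged:
By the outcome, as a careful person would: the job done as asked, in the order asked, and still so for the second after the job is handed in, with the robot touching nothing.
It also fails if it takes over 61 s, if anything falls off the work surface, if the arm or the gripper's body presses on something with over 40 N, if the wrist force passes 120 N, or if a joint passes its speed limit or range.

## Working session

There is one attempt and no reset: what is moved stays moved. The work goes in short steps, Python scripts to look and compute and a tool call to move; the robot and the scene stay as the last step left them, time stands still between calls to the robot, and variables do not carry over. Pictures are saved under pics/ and viewed, at most 10 in all, crops included, and the job is handed in when it is done.

```bash
ls; mkdir -p pics
```

Run:
```python
from station import arm, optics, readout
import cv2,numpy as np
s=readout.get_state();print(s['t'],s['eef_pos'],s['ee_rot'],s['width'],arm.hold_point_z)
for n in['top','side']:
    cv2.imwrite(f'pics/{n}0.png',optics.grab_frame(n)[:,:,::-1]);p=optics.camera_params(n);print(n,p['fx'],p['fy'],p['cx'],p['cy'],p['D'],np.round(p['T'],3).tolist())
cv2.imwrite('pics/w0.png',optics.grab_frame('wrist')[:,:,::-1]);print(np.round(optics.camera_params('wrist')['hand_eye'],3).tolist())
```

```text
pics
station.py
0.0 [ 0.20434625 -0.64281424  0.22562863] [ 3.13997082e+00 -1.26565963e-04 -2.83392647e+00] 0.08806864131811704 0.0188
top 508.94116633474187 508.94116633474187 323.47185936590796 205.4784599617728 [-0.02533008  0.          0.          0.          0.        ] [[0.016, -0.986, 0.167, 0.325], [-1.0, -0.014, 0.014, -0.01], [-0.012, -0.168, -0.986, 1.551], [0.0, 0.0, 0.0, 1.0]]
side 511.5469862217566 511.5469862217566 319.72820026364695 192.86124214954438 [0.01580789 0.         0.         0.         0.        ] [[0.981, -0.079, 0.176, 0.233], [-0.191, -0.517, 0.834, -1.642], [0.025, -0.852, -0.523, 1.113], [0.0, 0.0, 0.0, 1.0]]
[[0.0, -0.962, -0.273, 0.073], [1.0, -0.0, 0.001, 0.0], [-0.001, -0.273, 0.962, -0.158], [0.0, 0.0, 0.0, 1.0]]
```

View pics/top0.png

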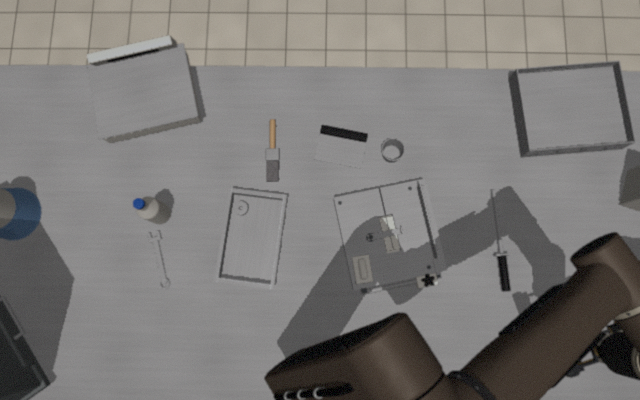

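View pics/side0.png

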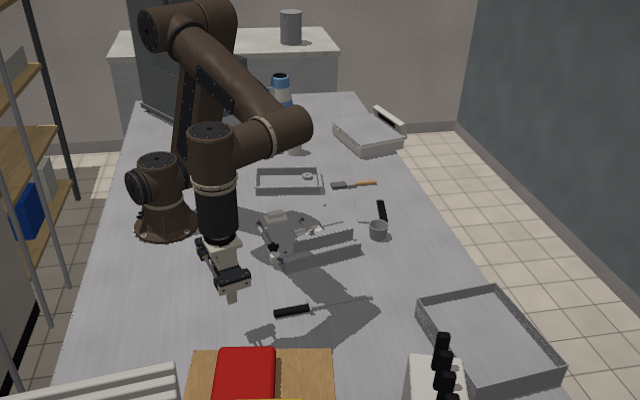

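The top view shows the saw table centred near (388,235), with its fence on the right at y≈(430,220), its slot running up to (381,187) and the pusher at (362,268). The pan is near (253,236) with the roller at (242,208). The side view confirms this. Next I'll enlarge the table region.

Create h.py:
```python
import numpy as np,cv2
from station import arm, optics, readout
from scipy.spatial.transform import Rotation as R
def cam(n,s=None):
    p=optics.camera_params(n);K=np.array([[p['fx'],0,p['cx']],[0,p['fy'],p['cy']],[0,0,1]])
    if n!='wrist': T=p['T']
    else:
        s=s or readout.get_state();T=np.eye(4);T[:3,:3]=R.from_euler('xyz',s['ee_rot']).as_matrix();T[:3,3]=s['eef_pos'];T=T@p['hand_eye']
    return K,np.array(p['D']),np.array(T)
def ray(c,px):
    K,D,T=c;u=cv2.undistortPoints(np.array(px,float).reshape(-1,1,2),K,D)[:,0]
    d=np.c_[u,np.ones(len(u))]@T[:3,:3].T;return T[:3,3],d
def plane(c,px,z):
    o,d=ray(c,px);return o+d*((z-o[2])/d[:,2])[:,None]
def proj(c,P):
    K,D,T=c;i=np.linalg.inv(T);return cv2.projectPoints(np.array(P,float).reshape(-1,1,3),cv2.Rodrigues(i[:3,:3])[0],i[:3,3],K,D)[0][:,0]
def tri(c1,p1,c2,p2):
    A=[];b=[]
    for c,p in((c1,p1),(c2,p2)):
        o,d=ray(c,[p]);d=d[0]/np.linalg.norm(d[0]);M=np.eye(3)-np.outer(d,d);A.append(M);b.append(M@o)
    return np.linalg.lstsq(np.vstack(A),np.hstack(b),rcond=None)[0]
```

Run:
```python
from h import *
im=cv2.imread('pics/top0.png')[170:300,205:455];cv2.imwrite('pics/c0.png',cv2.resize(im,None,fx=3.2,fy=3.2,interpolation=cv2.INTER_CUBIC))
```

```text
(no output)
```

View pics/c0.png

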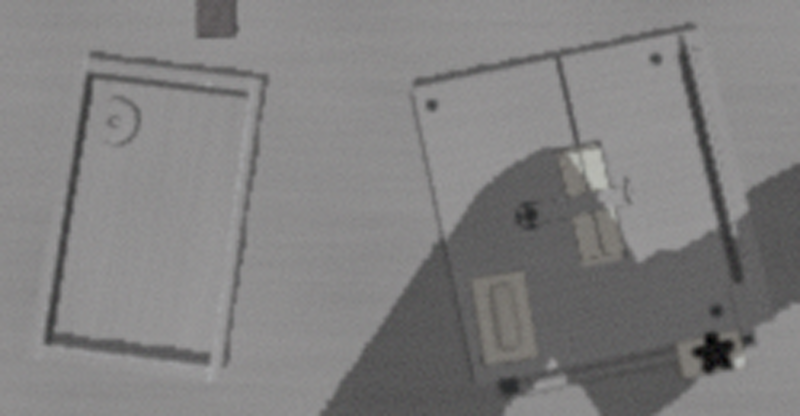

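The crop shows the insert from about (580,150) to (600,262). The pivot is at (529,215), the tab near (624,190), and the deck corners near (412,85) and (683,33).

Run:
```python
from h import *
c=cam('top');f=lambda L:np.array(L)/3.2+[205-.0,170]
print(plane(c,f([(412,85),(683,33),(580,150),(600,262),(529,215),(575,158),(603,148)]),.052).round(3))
print('tab',plane(c,f([(624,190)]),.076).round(3))
print('pan',plane(c,f([(90,75),(250,95),(215,358),(50,338)]),.04).round(3))
print('roller',plane(c,f([(120,122)]),.019).round(3))
s=readout.get_state();print(s['eef_pos'],R.from_euler('xyz',s['ee_rot']).as_matrix().round(2))
```

```text
[[ 0.607 -0.019  0.052]
 [ 0.66  -0.273  0.052]
 [ 0.548 -0.176  0.052]
 [ 0.444 -0.194  0.052]
 [ 0.486 -0.129  0.052]
 [ 0.54  -0.171  0.052]
 [ 0.55  -0.197  0.052]]
tab [[ 0.508 -0.213  0.076]]
pan [[0.615 0.286 0.04 ]
 [0.598 0.134 0.04 ]
 [0.352 0.159 0.04 ]
 [0.367 0.312 0.04 ]]
roller [[0.573 0.259 0.019]]
[ 0.2043611  -0.6429666   0.22585514] [[-0.95 -0.3  -0.  ]
 [-0.3   0.95  0.  ]
 [ 0.    0.   -1.  ]]
```

View pics/w0.png

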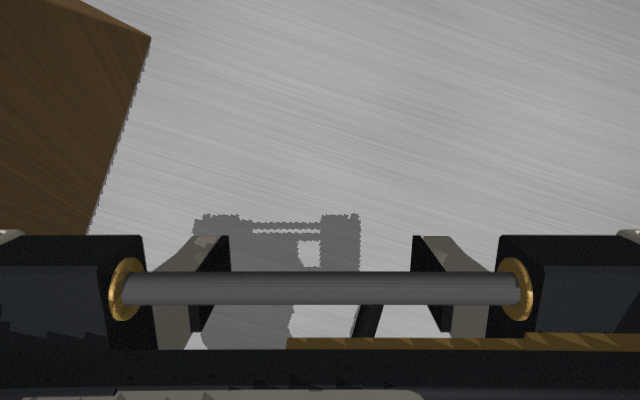

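>>> drive_effector --segments '[{"aperture": 0.088, "trans": [-0.486, 0.356, -0.03], "spin": 0.115}, {"aperture": 0.088, "trans": [-0.486, 0.356, -0.03], "spin": 0.115}, {"aperture": 0.088, "trans": [-0.486, 0.356, -0.03], "spin": 0.115}, {"aperture": 0.088, "trans": [-0.486, 0.356, -0.03], "spin": 0.115}, {"aperture": 0.088, "trans": [-0.486, 0.356, -0.03], "spin": 0.115}, {"aperture": 0.088, "trans": [-0.486, 0.356, -0.03], "spin": 0.115}, {"aperture": 0.088, "trans": [-0.486, 0.356, -0.03], "spin": 0.115}, {"aperture": 0.088, "trans": [-0.486, 0.356, -0.03], "spin": 0.115}, {"aperture": 0.088, "trans": [-0.486, 0.356, -0.03], "spin": 0.115}, {"aperture": 0, "trans": [-0.486, 0.356, -0.03], "spin": 0.115}, {"aperture": 0, "trans": [-0.486, 0.356, -0.03], "spin": 0.115}, {"aperture": 0, "trans": [-0.486, 0.356, -0.03], "spin": 0.115}, {"aperture": 0, "trans": [-0.486, 0.356, -0.03], "spin": 0.115}, {"aperture": 0, "trans": [-0.486, 0.356, -0.03], "spin": 0.115}, {"aperture": 0, "trans": [-0.486, 0.356, -0.03], "spin": 0.115}, {"aperture": 0, "trans": [-0.486, 0.356, -0.03], "spin": 0.115}, {"aperture": 0, "trans": [-0.486, 0.356, -0.03], "spin": 0.115}, {"aperture": 0, "trans": [-0.486, 0.356, -0.03], "spin": 0.115}]' --grip_force 10

```text
t: 1.65
eef_pos: [0.5594, -0.1568, 0.2562]
ee_rot: [3.141, -0.001, -2.949]
force: [0.4, 0.3, 0.4]
width: 0.0331
gripper_force: 0.0
```

Run:
```python
from h import *
s=readout.get_state();cv2.imwrite('pics/w1.png',optics.grab_frame('wrist')[:,:,::-1]);c=cam('wrist',s);np.save('w1T.npy',c[2]);print(s['t'],c[0])
```

```text
1.65 [[354.66566342   0.         320.28106416]
 [  0.         354.66566342 196.34048353]
 [  0.           0.           1.        ]]
```

View pics/w1.png

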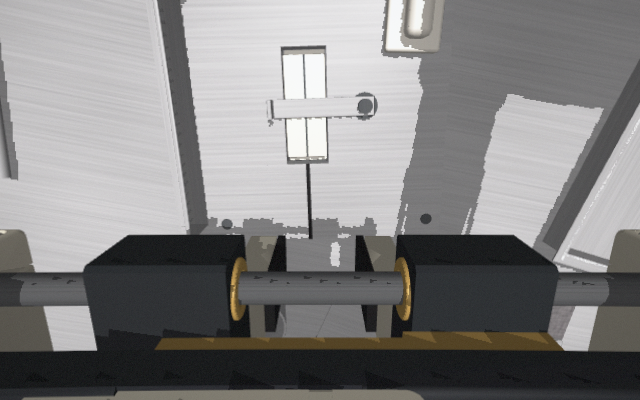

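Wrist view: the pocket corners are at (281,46), (326,46), (328,162) and (288,162). The keeper lies across the middle, with its pivot at (365,106) and its tab at (269,110). The slot runs down to (310,237). The world -x end is at the top of the picture and the fence is at the left.

Run:
```python
from h import *
im=cv2.imread('pics/w1.png');c=cam('wrist')
g=im.min(2);m=(g>225).astype('u1') if 0 else (g>225).astype(np.uint8);m[:40]=0;m[170:]=0;m[:,:270]=0;m[:,335:]=0
q=cv2.findContours(m,0,2)[0]
for k in q:
    if cv2.contourArea(k)>200: print(cv2.contourArea(k),cv2.boxPoints(cv2.minAreaRect(k)).round(1).tolist())
P=plane(c,[(281.5,46),(326.5,46),(328,162),(288,162),(365,106),(227,224),(426,218)],.052);print(P.round(4))
mid=P[:4].mean(0);print('mid',mid,'len',np.linalg.norm(P[0]-P[3]),np.linalg.norm(P[1]-P[2]),'wid',np.linalg.norm(P[0]-P[1]),np.linalg.norm(P[2]-P[3]))
e=(P[2]+P[3]-P[0]-P[1])[:2];print('yaw',np.arctan2(e[1],e[0]))
d=P[4]-mid;print('piv dist',np.linalg.norm(d),'yaw from piv',np.arctan2(d[1],d[0])-np.pi/2)
print('tab',plane(c,[(269,110),(269,98),(272,121)],.076).round(4))
# two-view height: pivot in top view and wrist
t=cam('top');f=lambda x,y:(x/3.2+205,y/3.2+170)
print('tri pivot',tri(c,(365,106),t,f(529,215)),'corner',tri(c,(288,162),t,f(600,143)), 'tab',tri(c,(269,110),t,f(626,190)))
print(R.from_euler('xyz',readout.get_state()['ee_rot']).as_matrix().round(3).tolist())
```

```text
608.0 [[307.0, 118.0999984741211], [325.0, 117.5999984741211], [326.20001220703125, 158.0], [308.20001220703125, 158.5]]
612.5 [[286.29998779296875, 118.9000015258789], [304.20001220703125, 117.9000015258789], [306.29998779296875, 155.8000030517578], [288.3999938964844, 156.8000030517578]]
765.0 [[282.8999938964844, 55.0], [301.8999938964844, 54.29999923706055], [303.6000061035156, 98.0], [284.6000061035156, 98.69999694824219]]
772.0 [[305.0, 54.0], [324.0, 54.0], [324.0, 97.0], [305.0, 97.0]]
[[ 0.4503 -0.2149  0.052 ]
 [ 0.4421 -0.1732  0.052 ]
 [ 0.5504 -0.15    0.052 ]
 [ 0.5583 -0.1905  0.052 ]
 [ 0.4885 -0.1251  0.052 ]
 [ 0.638  -0.244   0.052 ]
 [ 0.5902 -0.0342  0.052 ]]
mid [ 0.50026311 -0.18216978  0.052     ] len 0.11071356704724386 0.1107264978110109 wid 0.04248521220456921 0.04130843144217189
yaw 0.2166749795543835
piv dist 0.05823563319724322 yaw from piv 0.2026764641383303
tab [[ 0.509  -0.2146  0.076 ]
 [ 0.4984 -0.2162  0.076 ]
 [ 0.5183 -0.2103  0.076 ]]
tri pivot [ 0.4869971  -0.12710558  0.06147386] corner [ 0.54498805 -0.18670416  0.11771784] tab [ 0.50982373 -0.21666678  0.0617443 ]
[[-0.982, -0.191, -0.001], [-0.191, 0.982, 0.0], [0.001, 0.0, -1.0]]
```

>>> drive_effector --segments '[{"aperture": 0, "trans": [0.088, -0.0465, 0.15], "spin": -0.015}, {"aperture": 0, "trans": [0.088, -0.0465, 0.15], "spin": -0.015}, {"aperture": 0, "trans": [0.088, -0.0465, 0.15], "spin": -0.015}, {"aperture": 0, "trans": [0.088, -0.0465, 0.15], "spin": -0.015}, {"aperture": 0, "trans": [0.088, -0.0465, 0.15], "spin": -0.015}, {"aperture": 0, "trans": [0.088, -0.0465, 0.15], "spin": -0.015}, {"aperture": 0, "trans": [0.088, -0.0465, 0.15], "spin": -0.015}]'

```text
t: 2.28
eef_pos: [0.4815, -0.2205, 0.1066]
ee_rot: [-3.141, -0.001, -2.936]
force: [0.6, 1.3, 1.0]
width: 0.0004
gripper_force: 0.0
```

Run:
```python
from h import *
s=readout.get_state();cv2.imwrite('pics/w2.png',optics.grab_frame('wrist')[:,:,::-1]);c=cam('wrist',s);np.save('w2T.npy',c[2])
print(proj(c,[[ 0.4503,-0.2149,.052 ],[ 0.4421,-0.1732,.052],[.4885,-.1251,.052],[.509,-.2135,.069]]))
```

```text
[[338.67770264 170.14115556]
 [408.40007747 170.88746129]
 [460.68110248 254.19657008]
 [321.29130752 269.11334421]]
```

View pics/w2.png

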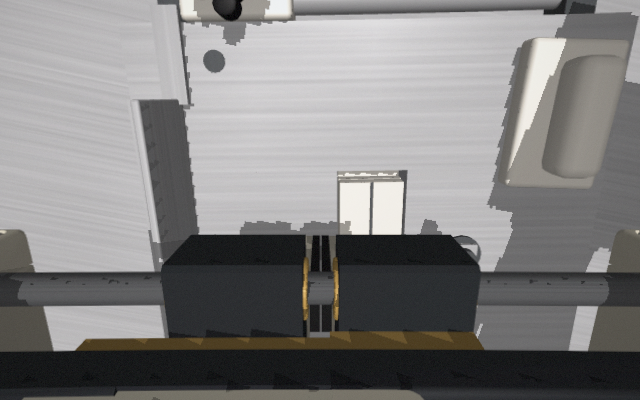

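Pocket corners at the -x end appear at (337,171) and (407,171). I predicted (339,170) and (408,171), so the deck height of 0.052 m holds. Next I'll lower behind the tab and compute the arc.

>>> drive_effector --segments '[{"aperture": 0, "trans": [0, 0, 0.02]}, {"aperture": 0, "trans": [0, 0, 0.042]}, {"aperture": 0, "trans": [0, 0, 0.042]}, {"aperture": 0, "trans": [0, 0, 0.042]}]'

```text
t: 2.67
eef_pos: [0.4829, -0.2192, 0.0652]
ee_rot: [-3.141, -0.0, -2.933]
force: [0.9, 0.2, 0.6]
width: 0.0009
gripper_force: 0.0
```

Run:
```python
from h import *
c1=cam('wrist');c2=cam('wrist');c1=(c1[0],c1[1],np.load('w1T.npy'));c2=(c2[0],c2[1],np.load('w2T.npy'))
print(tri(c1,(281.5,46),c2,(337,171)),tri(c1,(326.5,46),c2,(407,171)))
s=readout.get_state();M=R.from_euler('xyz',s['ee_rot']).as_matrix();p0=np.array(s['eef_pos']);print(s['q'])
piv=np.array([.4885,-.1251,p0[2]]);psi=.21
for th in np.r_[0.02:1.85:.12,1.85]:
    a=th+psi-np.pi/2;u=np.array([np.cos(a),np.sin(a),0]);t=np.array([-u[1],u[0],0])
    print(round(th,2),(M.T@(piv+.091*u-.019*t-p0)).round(3)[:2],round(-(th-.02),2))
```

```text
[ 0.45078354 -0.21518735  0.05126412] [ 0.44234518 -0.17317682  0.05008007]
[-5.58525757e-02  2.88474875e-01 -5.10731700e-01  4.36812555e-04
 -7.71717649e-01 -1.30689651e+00]
0.02 [-0.008 -0.   ] -0.0
0.14 [-0.019 -0.002] -0.12
0.26 [-0.03  -0.002] -0.24
0.38 [-0.041 -0.001] -0.36
0.5 [-0.052  0.002] -0.48
0.62 [-0.062  0.006] -0.6
0.74 [-0.072  0.011] -0.72
0.86 [-0.082  0.017] -0.84
0.98 [-0.09   0.025] -0.96
1.1 [-0.097  0.033] -1.08
1.22 [-0.104  0.042] -1.2
1.34 [-0.109  0.052] -1.32
1.46 [-0.113  0.062] -1.44
1.58 [-0.116  0.073] -1.56
1.7 [-0.118  0.084] -1.68
1.82 [-0.118  0.095] -1.8
1.85 [-0.118  0.098] -1.83
```

>>> drive_effector --segments '[{"aperture": 0, "trans": [-0.008, 0, 0]}, {"aperture": 0, "trans": [-0.019, -0.002, 0], "spin": -0.12}, {"aperture": 0, "trans": [-0.03, -0.002, 0], "spin": -0.24}, {"aperture": 0, "trans": [-0.041, -0.001, 0], "spin": -0.36}, {"aperture": 0, "trans": [-0.052, 0.002, 0], "spin": -0.48}, {"aperture": 0, "trans": [-0.062, 0.006, 0], "spin": -0.6}, {"aperture": 0, "trans": [-0.072, 0.011, 0], "spin": -0.72}, {"aperture": 0, "trans": [-0.082, 0.017, 0], "spin": -0.84}, {"aperture": 0, "trans": [-0.09, 0.025, 0], "spin": -0.96}, {"aperture": 0, "trans": [-0.097, 0.033, 0], "spin": -1.08}, {"aperture": 0, "trans": [-0.104, 0.042, 0], "spin": -1.2}, {"aperture": 0, "trans": [-0.109, 0.052, 0], "spin": -1.32}, {"aperture": 0, "trans": [-0.113, 0.062, 0], "spin": -1.44}, {"aperture": 0, "trans": [-0.116, 0.073, 0], "spin": -1.56}, {"aperture": 0, "trans": [-0.118, 0.084, 0], "spin": -1.68}, {"aperture": 0, "trans": [-0.118, 0.095, 0], "spin": -1.8}, {"aperture": 0, "trans": [-0.118, 0.095, 0], "spin": -1.8}, {"aperture": 0, "trans": [-0.118, 0.095, 0], "spin": -1.8}]'

```text
t: 4.17
eef_pos: [0.5793, -0.1013, 0.0661]
ee_rot: [-3.14, -0.001, -1.135]
force: [-0.2, -0.5, 0.7]
width: 0.0006
gripper_force: 0.3
```

Run:
```python
from h import *
s=readout.get_state();print(R.from_euler('xyz',s['ee_rot']).as_matrix().round(3).tolist())
cv2.imwrite('pics/w3.png',optics.grab_frame('wrist')[:,:,::-1])
```

```text
[[0.422, -0.907, 0.002], [-0.907, -0.422, 0.0], [0.001, -0.002, -1.0]]
```

>>> drive_effector --segments '[{"aperture": 0, "trans": [0.015, 0, 0]}, {"aperture": 0, "trans": [0.015, 0, 0]}, {"aperture": 0, "trans": [0.015, 0, -0.04]}, {"aperture": 0.088, "trans": [0.015, 0, -0.08]}, {"aperture": 0.088, "trans": [0.015, 0, -0.12]}, {"aperture": 0.088, "trans": [0.015, 0, -0.12]}, {"aperture": 0.088, "trans": [0.015, 0, -0.12]}]'

```text
t: 4.8
eef_pos: [0.5867, -0.1158, 0.1884]
ee_rot: [-3.135, -0.003, -1.136]
force: [-1.5, -0.6, -1.0]
width: 0.0216
gripper_force: 0.0
```

Run:
```python
from h import *
c=cam('wrist');c=(c[0],c[1],np.array(optics.camera_params('wrist')['hand_eye']))
for z in(0,-.02,-.04):
  for x in(.0095,-.0095): print(z,x,proj(c,[[x,y,z] for y in(.044,.055,.065)]).round(0).tolist())
s=readout.get_state();cv2.imwrite('pics/w4.png',optics.grab_frame('wrist')[:,:,::-1]);cw=cam('wrist',s);np.save('w4T.npy',cw[2])
p=proj(cam('side'),[s['eef_pos']])[0];print(p)
S=optics.grab_frame('side')[:,:,::-1];x,y=int(p[0]),int(p[1]);S=cv2.resize(S[y-60:y+40,x-65:x+65],None,fx=3,fy=3,interpolation=cv2.INTER_CUBIC)
W=cv2.imread('pics/w4.png')[:350];S=cv2.resize(S,(390,300));o=np.zeros((600,640,3),np.uint8);o[:300,:390]=S;o[300:,:]=cv2.resize(W,(640,350))[50:];cv2.imwrite('pics/v4.png',o)
```

```text
0 0.0095 [[414.0, 235.0], [437.0, 235.0], [458.0, 235.0]]
0 -0.0095 [[411.0, 271.0], [434.0, 271.0], [454.0, 271.0]]
-0.02 0.0095 [[426.0, 253.0], [452.0, 253.0], [476.0, 253.0]]
-0.02 -0.0095 [[423.0, 293.0], [448.0, 293.0], [471.0, 293.0]]
-0.04 0.0095 [[442.0, 276.0], [472.0, 276.0], [499.0, 276.0]]
-0.04 -0.0095 [[437.0, 321.0], [466.0, 321.0], [493.0, 321.0]]
[328.65728666 184.7806504 ]
```

View pics/v4.png

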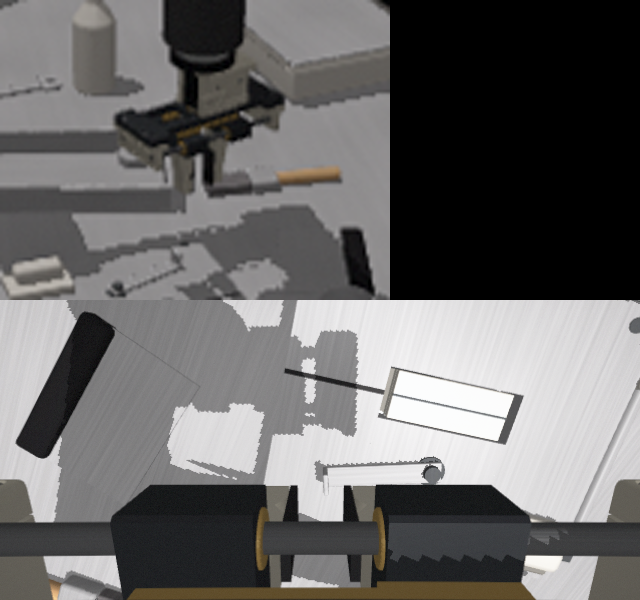

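The keeper is now swung aside: its pivot is near (433,222) in the wrist frame and its tab near (325,222). The insert is clear. Next I'll check the keeper angle and the fingertip thickness in the first wrist picture.

Run:
```python
from h import *
im=cv2.imread('pics/w0.png').min(2)
for r in(234,236,238,242,246):print(r,im[r,400:480:3].tolist())
k=cam('wrist');c=(k[0],k[1],np.load('w4T.npy'))
P=plane(c,[(433,223),(388,131),(379,165),(522,145),(503,194)],.052);T=plane(c,[(325,222)],.07)
print(P.round(4),T.round(4));d=(T-P[0])[0];print('theta',np.arctan2(d[1],d[0])-.21+np.pi/2, 'yaw',[np.arctan2(*(P[a]-P[b])[[1,0]]) for a,b in((1,3),(2,4))],'mid',P[1:].mean(0))
s=readout.get_state();print(s['eef_pos'],s['ee_rot'],s['q'][5])
```

```text
234 [168, 170, 168, 169, 165, 159, 157, 162, 169, 169, 167, 164, 165, 169, 167, 164, 165, 163, 166, 167, 166, 163, 164, 165, 168, 163, 162]
236 [166, 168, 169, 168, 126, 5, 10, 160, 67, 66, 72, 69, 67, 67, 67, 67, 90, 162, 165, 162, 164, 167, 164, 162, 165, 165, 164]
238 [166, 164, 163, 168, 122, 15, 8, 19, 70, 73, 73, 70, 71, 72, 70, 70, 72, 113, 168, 164, 165, 163, 164, 165, 163, 164, 161]
242 [161, 161, 167, 165, 50, 16, 17, 17, 14, 73, 68, 69, 72, 69, 70, 73, 71, 69, 73, 165, 162, 168, 168, 163, 161, 164, 165]
246 [169, 171, 172, 169, 11, 3, 2, 10, 13, 14, 69, 71, 71, 70, 72, 69, 71, 71, 72, 70, 158, 169, 169, 165, 163, 165, 168]
[[ 0.484  -0.1257  0.052 ]
 [ 0.5571 -0.1797  0.052 ]
 [ 0.5507 -0.1516  0.052 ]
 [ 0.4524 -0.2155  0.052 ]
 [ 0.4435 -0.1737  0.052 ]] [[ 0.5731 -0.0922  0.07  ]]
theta 1.7197529382239702 yaw [np.float64(0.32964787813613305), np.float64(0.20331067632401004)] mid [ 0.5009009  -0.18010589  0.052     ]
[ 0.58448876 -0.11568394  0.1847933 ] [-3.14073655e+00  7.78403756e-05 -1.13594535e+00] 0.3029034134910047
```

Fingertip thickness is about 17 mm per finger, so the closed pair is about 35 mm and fits the 43 mm pocket. The keeper is at about 1.7 rad. Next I'll turn back and go above end a.

>>> drive_effector --segments '[{"aperture": 0, "trans": [0.0335, 0.0635, 0], "spin": 1.8}, {"aperture": 0, "trans": [0.0335, 0.0635, 0], "spin": 1.8}, {"aperture": 0, "trans": [0.0335, 0.0635, 0], "spin": 1.8}, {"aperture": 0, "trans": [0.0335, 0.0635, 0], "spin": 1.8}, {"aperture": 0, "trans": [0.0335, 0.0635, 0], "spin": 1.8}, {"aperture": 0, "trans": [0.0335, 0.0635, 0], "spin": 1.8}, {"aperture": 0, "trans": [0.0335, 0.0635, 0], "spin": 1.8}, {"aperture": 0, "trans": [0.0335, 0.0635, 0], "spin": 1.8}, {"aperture": 0, "trans": [0.0335, 0.0635, 0], "spin": 1.8}, {"aperture": 0, "trans": [0.0335, 0.0635, 0], "spin": 1.8}, {"aperture": 0, "trans": [0.0335, 0.0635, 0.1], "spin": 1.8}, {"aperture": 0, "trans": [0.0335, 0.0635, 0.1], "spin": 1.8}, {"aperture": 0, "trans": [0.0335, 0.0635, 0.1], "spin": 1.8}, {"aperture": 0, "trans": [0.0335, 0.0635, 0.1], "spin": 1.8}, {"aperture": 0, "trans": [0.0335, 0.0635, 0.1], "spin": 1.8}, {"aperture": 0, "trans": [0.0335, 0.0635, 0.1], "spin": 1.8}, {"aperture": 0, "trans": [0.0335, 0.0635, 0.1], "spin": 1.8}, {"aperture": 0, "trans": [0.0335, 0.0635, 0.1], "spin": 1.8}]'

```text
t: 6.4
eef_pos: [0.541, -0.1728, 0.0841]
ee_rot: [3.141, -0.001, -2.932]
force: [-0.4, -0.5, 0.6]
width: 0.0002
gripper_force: 0.0
```

Run:
```python
from h import *
s=readout.get_state();cv2.imwrite('pics/w5.png',optics.grab_frame('wrist')[:,:,::-1])
s=readout.get_state();M=R.from_euler('xyz',s['ee_rot']).as_matrix();print(s['eef_pos'],s['ee_rot'],s['force'],s['width'])
for k in(.042,-.042):print(M.T@(np.array([.5,-.1815,.052])+k*np.array([.978,.208,0])-s['eef_pos']))
k=cam('wrist');print(proj(k,[[ 0.4503,-0.2149,.052 ],[ 0.4421,-0.1732,.052],[.4885,-.1251,.052]]).round(0))
```

```text
[ 0.54112395 -0.17281225  0.08442138] [ 3.14154348e+00 -1.55560765e-04 -2.93250250e+00] [-0.15339526 -0.10728192 -0.72658487] 0.00021753454700132875
[3.18483867e-05 5.55609076e-05 3.24213866e-02]
[8.40212536e-02 1.63843078e-05 3.24344502e-02]
[[274.  44.]
 [360.  45.]
 [426. 156.]]
```

View pics/w5.png

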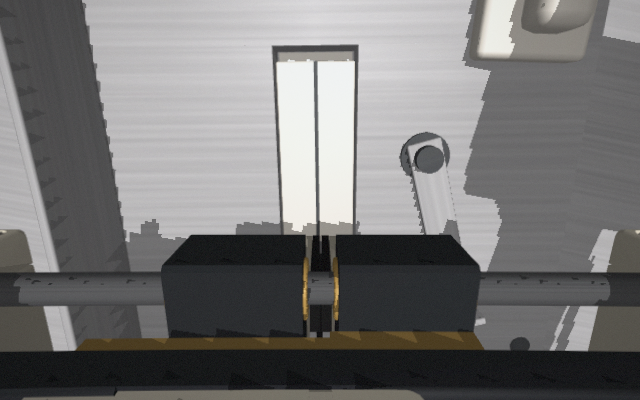

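The pocket's -x corners are at (273,45) and (358,45), which matches the prediction, and the keeper points outward. Next I'll feel end a.

>>> drive_effector --segments '[{"aperture": 0, "trans": [0, 0, 0.015]}, {"aperture": 0, "trans": [0, 0, 0.028]}, {"aperture": 0, "trans": [0, 0, 0.03]}, {"aperture": 0, "trans": [0, 0, 0.032]}, {"aperture": 0, "trans": [0, 0, 0.033]}, {"aperture": 0, "trans": [0, 0, 0.034]}, {"aperture": 0, "trans": [0, 0, 0.034]}]'

```text
t: 7.03
eef_pos: [0.5416, -0.1728, 0.0511]
ee_rot: [-3.141, 0.001, -2.934]
force: [0.2, -0.1, -0.9]
width: 0.0005
gripper_force: 0.1
```

>>> drive_effector --segments '[{"aperture": 0, "trans": [0, 0, 0.001]}, {"aperture": 0, "trans": [0, 0, 0.002]}, {"aperture": 0, "trans": [0, 0, 0.002]}]'

```text
t: 7.28
eef_pos: [0.5412, -0.1728, 0.0486]
ee_rot: [-3.142, 0.0, -2.934]
force: [-0.0, 0.1, 0.1]
width: 0.0005
gripper_force: 0.0
```

End a gives: the tip is 3.4 mm below the deck with no force. I'll press on to about 10 mm.

>>> drive_effector --segments '[{"aperture": 0, "trans": [0, 0, 0.002]}, {"aperture": 0, "trans": [0, 0, 0.004]}, {"aperture": 0, "trans": [0, 0, 0.006]}, {"aperture": 0, "trans": [0, 0, 0.0072]}, {"aperture": 0, "trans": [0, 0, 0.0072]}, {"aperture": 0, "trans": [0, 0, 0.0072]}]'

```text
t: 7.78
eef_pos: [0.5411, -0.1728, 0.0412]
ee_rot: [3.142, -0.0, -2.934]
force: [0.2, 0.2, -0.4]
width: 0.0008
gripper_force: 0.0
```

Run:
```python
from h import *
cv2.imwrite('pics/w6.png',optics.grab_frame('wrist')[:,:,::-1]);print(readout.get_state()['eef_pos'],readout.get_state()['force'])
```

```text
[ 0.54115877 -0.17277496  0.04128283] [0.67341831 0.44525433 0.20874649]
```

View pics/w6.png

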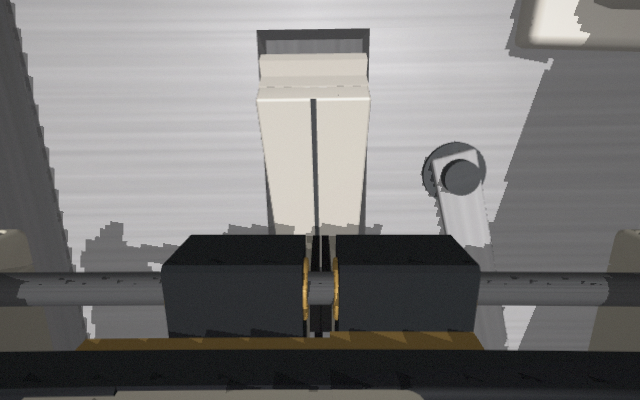

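The block is tipped. Its raised end's top edge runs from (258,97) to (370,97), with the end face and groove step above it up to row 53. Next I'll withdraw upward, check that it stays tipped and measure the raised edge from two views.

>>> drive_effector --segments '[{"aperture": 0, "trans": [0, 0, -0.01]}, {"aperture": 0, "trans": [0, 0, -0.03]}, {"aperture": 0.065, "trans": [0, 0, -0.06]}, {"aperture": 0.065, "trans": [0, 0, -0.06]}, {"aperture": 0.065, "trans": [0, 0, -0.06]}]' --grip_force 30

```text
t: 8.25
eef_pos: [0.5427, -0.1728, 0.1041]
ee_rot: [-3.14, 0.005, -2.934]
force: [-0.1, 0.5, -0.2]
width: 0.015
gripper_force: 0.0
```

Run:
```python
from h import *
s=readout.get_state();im=optics.grab_frame('wrist')[:,:,::-1];cv2.imwrite('pics/w7.png',im);c=cam('wrist',s)
o=np.array([.5,-.1815,.052]);E=np.array([[.978,.208,0],[-.208,.978,0],[0,0,1]])
pts=[o+np.array(v)@E for v in([-.0315,-.02,.0225],[-.0315,.02,.0225],[-.048,-.02,.004],[-.048,.02,.004])]
M=s['eef_pos'];print(s['eef_pos'],s['ee_rot'],s['width'])
T6=c[2].copy();T6[:3,3]+=np.array([.5411,-.1728,.0413])-s['eef_pos'];c6=(c[0],c[1],T6)
print('pred w6',proj(c6,pts).round(0).tolist());print('pred w7',proj(c,pts).round(0).tolist())
g=cv2.cvtColor(im,6).astype(int);print([(r,int(g[r,300:312].mean()),) for r in range(20,130,2)])
r=int(proj(c,pts)[0][1])+8;print(r,[(x,int(g[r,x])) for x in range(240,400,3)])
```

```text
[ 0.54271727 -0.17282568  0.10410846] [-3.14049435  0.00466802 -2.93355982] 0.01501164249653327
pred w6 [[259.0, 95.0], [378.0, 95.0], [265.0, 48.0], [372.0, 48.0]]
pred w7 [[280.0, 91.0], [359.0, 91.0], [283.0, 59.0], [357.0, 59.0]]
[(20, 228), (22, 229), (24, 230), (26, 227), (28, 224), (30, 223), (32, 225), (34, 227), (36, 229), (38, 225), (40, 225), (42, 229), (44, 230), (46, 143), (48, 78), (50, 79), (52, 125), (54, 133), (56, 133), (58, 133), (60, 133), (62, 141), (64, 213), (66, 213), (68, 221), (70, 223), (72, 223), (74, 223), (76, 223), (78, 220), (80, 214), (82, 214), (84, 215), (86, 211), (88, 212), (90, 215), (92, 217), (94, 243), (96, 227), (98, 225), (100, 225), (102, 225), (104, 225), (106, 225), (108, 225), (110, 225), (112, 225), (114, 225), (116, 225), (118, 225), (120, 225), (122, 225), (124, 225), (126, 225), (128, 225)]
99 [(240, 219), (243, 218), (246, 218), (249, 219), (252, 218), (255, 219), (258, 219), (261, 219), (264, 219), (267, 220), (270, 219), (273, 221), (276, 221), (279, 213), (282, 225), (285, 225), (288, 226), (291, 225), (294, 224), (297, 225), (300, 225), (303, 226), (306, 225), (309, 225), (312, 225), (315, 87), (318, 149), (321, 225), (324, 226), (327, 224), (330, 226), (333, 225), (336, 224), (339, 225), (342, 225), (345, 225), (348, 225), (351, 224), (354, 204), (357, 219), (360, 219), (363, 218), (366, 218), (369, 218), (372, 217), (375, 217), (378, 217), (381, 217), (384, 216), (387, 217), (390, 217), (393, 217), (396, 214), (399, 214)]
```

>>> drive_effector --segments '[{"aperture": 0.065, "trans": [0.025, 0, 0.0]}, {"aperture": 0.065, "trans": [0.025, 0, 0.0]}, {"aperture": 0.065, "trans": [0.025, 0, 0]}, {"aperture": 0.065, "trans": [0.025, 0, 0]}]' --grip_force 30

```text
t: 8.63
eef_pos: [0.5166, -0.178, 0.1012]
ee_rot: [-3.142, -0.0, -2.934]
force: [0.6, -0.8, 0.0]
width: 0.0454
gripper_force: 0.0
```

Run:
```python
from h import *
import time
s=readout.get_state();im=optics.grab_frame('wrist')[:,:,::-1];cv2.imwrite('pics/w8.png',im);c=cam('wrist',s);print(s['eef_pos'],s['width'])
o=np.array([.5,-.1815,.052]);E=np.array([[.978,.208,0],[-.208,.978,0],[0,0,1]])
pts=[o+np.array(v)@E for v in([-.0315,-.02,.0225],[-.0315,.02,.0225],[-.048,-.02,.004],[-.048,.02,.004])]
print('pred w8',proj(c,pts).round(0).tolist())
g=cv2.cvtColor(im,6).astype(int);print([(r,int(g[r,300:310].mean()),) for r in range(70,175,2)])
for r in (120,130,138,142,148,156): print(r,''.join('%4d'%g[r,x] for x in list(range(264,292,2))+list(range(346,374,2))))
o=np.zeros((420,800,3),np.uint8);o[:,:400]=cv2.resize(cv2.imread('pics/w7.png')[30:240,220:420],(400,420));o[:,400:]=cv2.resize(im[50:260,220:420],(400,420));cv2.imwrite('pics/v8.png',o)
```

```text
[ 0.51663494 -0.17799957  0.10115727] 0.045433530964644614
pred w8 [[281.0, 145.0], [358.0, 145.0], [283.0, 111.0], [355.0, 111.0]]
[(70, 215), (72, 217), (74, 217), (76, 218), (78, 218), (80, 211), (82, 209), (84, 211), (86, 214), (88, 216), (90, 209), (92, 212), (94, 216), (96, 208), (98, 123), (100, 126), (102, 126), (104, 126), (106, 126), (108, 135), (110, 165), (112, 210), (114, 206), (116, 205), (118, 206), (120, 218), (122, 217), (124, 217), (126, 217), (128, 215), (130, 206), (132, 205), (134, 206), (136, 207), (138, 216), (140, 204), (142, 207), (144, 209), (146, 218), (148, 241), (150, 218), (152, 219), (154, 218), (156, 219), (158, 219), (160, 219), (162, 219), (164, 219), (166, 219), (168, 219), (170, 219), (172, 218), (174, 219)]
120  212 212 212 212 213 213 215 167 216 218 217 218 217 219 217 218 216 117 217 214 215 215 214 215 214 215 214 214
130  211 211 211 209 211 212 211 192 149 206 206 206 205 205 207 206 205  95 206 207 205 205 204 204 204 204 203 205
138  208 208 206 208 210 208 208 202 176 203 207 206 210 215 205 204 206 163 206 207 204 206 204 207 207 206 203 206
142  201 201 200 203 200 202 204 194 202 206 206 206 205 207 208 208 208 185 202 203 203 204 201 203 202 202 203 201
148  207 206 207 208 208 208 207 187 245 244 244 244 243 243 227 227 225 215 199 202 199 201 202 201 202 202 202 200
156  205 205 204 207 207 204 206 183 207 220 220 219 218 219 220 219 219 194 201 200 202 200 200 199 199 201 201 200
```

Views w7 and w8 put the raised top edge about 22 mm above the deck and about 30 mm from the middle towards -x, so the block stays tipped by itself. Next I'll grasp it.

>>> drive_effector --segments '[{"aperture": 0.065, "trans": [0.03, -0.001, 0]}, {"aperture": 0.065, "trans": [0.045, -0.0015, 0]}, {"aperture": 0.065, "trans": [0.045, -0.0015, 0]}, {"aperture": 0.065, "trans": [0.045, -0.0015, 0.02]}, {"aperture": 0.065, "trans": [0.045, -0.0015, 0.035]}, {"aperture": 0.065, "trans": [0.045, -0.0015, 0.045]}, {"aperture": 0.065, "trans": [0.045, -0.0015, 0.045]}, {"aperture": 0.065, "trans": [0.045, -0.0015, 0.045]}]' --grip_force 30

```text
t: 9.35
eef_pos: [0.4732, -0.1887, 0.056]
ee_rot: [3.142, -0.002, -2.933]
force: [0.5, 0.3, 0.6]
width: 0.0649
gripper_force: 0.0
```

>>> drive_effector --segments '[{"aperture": 0.03}, {"aperture": 0.03}, {"aperture": 0.03}, {"aperture": 0.03}, {"aperture": 0.03}, {"aperture": 0.03}, {"aperture": 0.03}]' --grip_force 30

```text
t: 9.93
eef_pos: [0.4732, -0.1887, 0.0567]
ee_rot: [-3.141, 0.001, -2.934]
force: [0.2, 0.6, 1.9]
width: 0.0395
gripper_force: 30.0
```

>>> drive_effector --segments '[{"aperture": 0.03, "trans": [0, 0, -0.004]}, {"aperture": 0.03, "trans": [0.001, 0, -0.01]}, {"aperture": 0.03, "trans": [0.002, 0, -0.02]}, {"aperture": 0.03, "trans": [0.002, 0, -0.035]}, {"aperture": 0.03, "trans": [0.002, 0, -0.055]}, {"aperture": 0.03, "trans": [0.002, 0, -0.085]}, {"aperture": 0.03, "trans": [0.002, 0, -0.115]}, {"aperture": 0.03, "trans": [0.002, 0, -0.14]}, {"aperture": 0.03, "trans": [0.002, 0, -0.14]}, {"aperture": 0.03, "trans": [0.002, 0, -0.14]}]'

```text
t: 10.77
eef_pos: [0.4718, -0.1891, 0.1988]
ee_rot: [-3.141, 0.004, -2.934]
force: [0.1, 1.0, -0.7]
width: 0.0397
gripper_force: 30.0
```

Run:
```python
from h import *
s=readout.get_state();print(s['eef_pos'],s['force'],s['moment'],s['width'])
im=optics.grab_frame('wrist')[:,:,::-1];S=optics.grab_frame('side')[:,:,::-1];p=proj(cam('side'),[s['eef_pos']])[0];x,y=map(int,p)
t=optics.grab_frame('top')[:,:,::-1]
o=np.zeros((600,800,3),np.uint8);o[:300,:390]=cv2.resize(S[y-50:y+50,x-65:x+65],(390,300),interpolation=cv2.INTER_CUBIC);o[:300,400:]=cv2.resize(t[180:300,205:365],(400,300),interpolation=cv2.INTER_CUBIC);o[300:,:480]=cv2.resize(im,(480,300));cv2.imwrite('pics/v9.png',o);np.save('v9.npy',[x,y])
# pan from top picture mask helper: print pan estimates
c=cam('top');f=lambda L:np.array(L)/3.2+[205,170]
P=plane(c,f([(90,75),(250,95),(215,358),(50,338)]),.04);print(P.mean(0))
```

```text
[ 0.47180566 -0.18911823  0.19883892] [ 0.05973567  0.96056415 -0.71351345] [ 0.00760009  0.07945067 -0.00996713] 0.03965821023977536
[0.48277384 0.22244764 0.04      ]
```

View pics/v9.png

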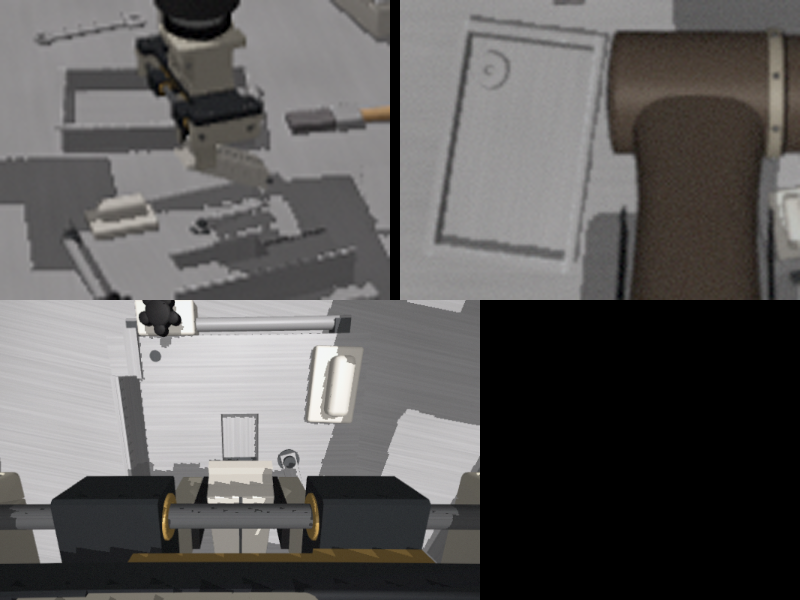

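The insert is held level across, tipped along its length with the low end towards +x. The pan is clear apart from the roller in its far left corner. Next I'll carry it over the pan, aligned with the pan.

>>> drive_effector --segments '[{"aperture": 0.03, "trans": [-0.002, 0.012, 0], "spin": 0.01}, {"aperture": 0.03, "trans": [-0.006, 0.036, 0], "spin": 0.03}, {"aperture": 0.03, "trans": [-0.011, 0.07, 0], "spin": 0.06}, {"aperture": 0.03, "trans": [-0.016, 0.105, 0], "spin": 0.09}, {"aperture": 0.03, "trans": [-0.022, 0.14, 0], "spin": 0.12}, {"aperture": 0.03, "trans": [-0.027, 0.175, 0], "spin": 0.15}, {"aperture": 0.03, "trans": [-0.032, 0.21, 0], "spin": 0.18}, {"aperture": 0.03, "trans": [-0.038, 0.245, 0], "spin": 0.21}, {"aperture": 0.03, "trans": [-0.043, 0.28, 0], "spin": 0.24}, {"aperture": 0.03, "trans": [-0.049, 0.315, 0], "spin": 0.27}, {"aperture": 0.03, "trans": [-0.054, 0.348, 0], "spin": 0.29}, {"aperture": 0.03, "trans": [-0.058, 0.375, 0], "spin": 0.305}, {"aperture": 0.03, "trans": [-0.061, 0.392, 0], "spin": 0.313}, {"aperture": 0.03, "trans": [-0.062, 0.401, 0], "spin": 0.313}, {"aperture": 0.03, "trans": [-0.062, 0.401, 0], "spin": 0.313}, {"aperture": 0.03, "trans": [-0.062, 0.401, 0], "spin": 0.313}, {"aperture": 0.03, "trans": [-0.062, 0.401, 0], "spin": 0.313}]' --grip_force 30

```text
t: 12.33
eef_pos: [0.4487, 0.2151, 0.1959]
ee_rot: [-3.141, -0.001, 3.036]
force: [-0.5, -0.0, -0.8]
width: 0.04
gripper_force: 30.0
```

Run:
```python
from h import *
s=readout.get_state();print(s['eef_pos'],s['q'].__repr__())
im=optics.grab_frame('wrist')[:,:,::-1];cv2.imwrite('pics/w10.png',im);c=cam('wrist',s);ct=cam('top')
# pan inner -x rim edges: predicted pixel of pan corners vs line profile through them
e=np.array([.9947,-.1028,0]);n=np.array([.1028,.9947,0]);o=np.array([.483,.223,.04])
print(proj(c,[o-.1295*e+.078*n,o-.1295*e-.078*n,o-.1295*e]).round(0).tolist())
g=cv2.cvtColor(im,6).astype(int)
print('col',[int(v) for v in g[0:235:3,310:330].mean(1)])
print('row150',[int(v) for v in g[148:153,0:640:6].mean(0)])
```

```text
[0.44866999 0.21508651 0.19585194] array([ 8.42676649e-01,  8.95392779e-02, -4.14936417e-01, -1.01561845e-04,
       -1.06767582e+00, -2.51890827e+00])
[[427.0, 66.0], [239.0, 67.0], [333.0, 67.0]]
col [217, 215, 217, 220, 222, 220, 223, 219, 220, 218, 221, 218, 220, 220, 219, 222, 225, 240, 241, 242, 239, 247, 234, 104, 148, 148, 148, 148, 180, 238, 238, 237, 226, 200, 176, 148, 148, 148, 147, 147, 147, 147, 147, 147, 147, 146, 146, 146, 146, 146, 145, 145, 145, 144, 144, 143, 143, 143, 143, 142, 142, 141, 141, 141, 140, 140, 140, 139, 139, 139, 139, 139, 148, 152, 175, 198, 213, 207, 178]
row150 [95, 96, 96, 97, 98, 99, 198, 224, 223, 224, 221, 151, 135, 135, 135, 134, 134, 221, 221, 220, 219, 212, 174, 192, 210, 138, 130, 132, 133, 134, 135, 136, 136, 137, 138, 138, 138, 138, 139, 139, 141, 151, 144, 90, 153, 150, 152, 150, 149, 146, 145, 144, 147, 147, 145, 150, 144, 144, 141, 142, 140, 140, 142, 141, 138, 137, 154, 173, 205, 189, 97, 95, 138, 136, 134, 133, 133, 134, 205, 220, 221, 220, 221, 222, 222, 222, 223, 223, 224, 223, 224, 224, 225, 224, 224, 223, 222, 221, 220, 219, 218, 219, 219, 219, 188, 112, 216]
```

The pan's inner rim is at row 68 (predicted 67), and the roller position agrees with the text. Next I'll lower it.

>>> drive_effector --segments '[{"aperture": 0.03, "trans": [0, 0, 0.015]}, {"aperture": 0.03, "trans": [0, 0, 0.04]}, {"aperture": 0.03, "trans": [0, 0, 0.07]}, {"aperture": 0.03, "trans": [0, 0, 0.1]}, {"aperture": 0.03, "trans": [0, 0, 0.12]}, {"aperture": 0.03, "trans": [0, 0, 0.128]}, {"aperture": 0.03, "trans": [0, 0, 0.132]}, {"aperture": 0.03, "trans": [0, 0, 0.132]}, {"aperture": 0.03, "trans": [0, 0, 0.132]}]' --grip_force 30

```text
t: 13.13
eef_pos: [0.4497, 0.2164, 0.0655]
ee_rot: [3.14, 0.001, 3.036]
force: [-0.6, -0.1, -0.8]
width: 0.0397
gripper_force: 30.0
```

>>> drive_effector --segments '[{"aperture": 0.03, "trans": [0, 0, 0.002]}, {"aperture": 0.03, "trans": [0, 0, 0.004]}, {"aperture": 0.03, "trans": [0, 0, 0.006]}, {"aperture": 0.03, "trans": [0, 0, 0.008]}, {"aperture": 0.03, "trans": [0.001, 0, 0.010]}, {"aperture": 0.03, "trans": [0.001, 0, 0.010]}]' --grip_force 20

```text
t: 13.63
eef_pos: [0.448, 0.2163, 0.0543]
ee_rot: [3.141, 0.0, 3.037]
force: [0.3, 0.7, 1.7]
width: 0.04
gripper_force: 20.0
```

>>> drive_effector --segments '[{"aperture": 0.03, "trans": [0.003, 0, 0.004]}, {"aperture": 0.03, "trans": [0.005, 0, 0.008]}, {"aperture": 0.03, "trans": [0.008, 0, 0.012]}, {"aperture": 0.03, "trans": [0.010, 0, 0.016]}, {"aperture": 0.03, "trans": [0.0115, 0, 0.02]}, {"aperture": 0.03, "trans": [0.013, 0, 0.024]}, {"aperture": 0.03, "trans": [0.0145, 0, 0.028]}, {"aperture": 0.03, "trans": [0.016, 0, 0.032]}, {"aperture": 0.03, "trans": [0.017, 0, 0.036]}, {"aperture": 0.03, "trans": [0.017, 0, 0.036]}]' --grip_force 15

```text
t: 14.47
eef_pos: [0.4307, 0.2177, 0.0176]
ee_rot: [-3.141, -0.001, 3.036]
force: [-1.0, 0.4, 0.7]
width: 0.0397
gripper_force: 15.0
```

>>> drive_effector --segments '[{"aperture": 0.03, "trans": [0, 0, 0.001]}, {"aperture": 0.03, "trans": [0, 0, 0.002]}, {"aperture": 0.03, "trans": [0, 0, 0.003]}, {"aperture": 0.03, "trans": [0, 0, 0.003]}]' --grip_force 15

```text
t: 14.8
eef_pos: [0.431, 0.2179, 0.0153]
ee_rot: [-3.142, -0.0, 3.036]
force: [-0.7, -0.1, 1.9]
width: 0.04
gripper_force: 15.0
```

>>> drive_effector --segments '[{"aperture": 0.03, "trans": [0, 0, 0.001]}, {"aperture": 0.03, "trans": [0, 0, 0.002]}, {"aperture": 0.03, "trans": [0, 0, 0.002]}]' --grip_force 15

```text
t: 15.05
eef_pos: [0.4311, 0.218, 0.0135]
ee_rot: [3.142, 0.0, 3.036]
force: [-1.0, 0.6, 3.8]
width: 0.04
gripper_force: 15.0
```

>>> drive_effector --segments '[{"aperture": 0.03, "trans": [0, 0, 0.001]}, {"aperture": 0.03, "trans": [0, 0, 0.001]}, {"aperture": 0.03, "trans": [0, 0, 0.001]}]' --grip_force 8

```text
t: 15.3
eef_pos: [0.4313, 0.218, 0.0128]
ee_rot: [3.141, 0.0, 3.037]
force: [-1.2, -0.1, 7.3]
width: 0.0399
gripper_force: 8.0
```

>>> drive_effector --segments '[{"aperture": 0.03, "trans": [0, 0, 0.001]}, {"aperture": 0.03, "trans": [0, 0, 0.001]}, {"aperture": 0.03, "trans": [0, 0, 0.001]}]' --grip_force 5

```text
t: 15.55
eef_pos: [0.4314, 0.218, 0.0117]
ee_rot: [3.141, 0.001, 3.037]
force: [-1.2, -0.8, 6.0]
width: 0.0398
gripper_force: 5.0
```

```bash
python3 - <<'E'
from h import *
s=readout.get_state();im=optics.grab_frame('wrist')[:,:,::-1];cv2.imwrite('pics/w11.png',im)
g=cv2.cvtColor(im,6).astype(int);print([(r,int(g[r,300:310].mean())) for r in range(180,290,3)])
c=cam('wrist',s);e=np.array([.9947,-.1028,0]);n=np.array([.1028,.9947,0]);p=np.array(s['eef_pos']);p[2]=0
# flat: end top edge 8 mm behind TCP, z .027; groove bottom end 14mm, z .009
print(proj(c,[p-.008*e+[0,0,.027],p-.014*e+[0,0,.009],p-.014*e+[0,0,.003]]).round(0))
E
```

```text
[(180, 164), (183, 163), (186, 163), (189, 163), (192, 163), (195, 162), (198, 163), (201, 162), (204, 162), (207, 162), (210, 161), (213, 161), (216, 162), (219, 160), (222, 148), (225, 141), (228, 207), (231, 207), (234, 207), (237, 200), (240, 137), (243, 141), (246, 138), (249, 139), (252, 141), (255, 199), (258, 205), (261, 205), (264, 205), (267, 204), (270, 200), (273, 56), (276, 61), (279, 67), (282, 73), (285, 74), (288, 79)]
[[319. 251.]
 [319. 224.]
 [319. 220.]]
```

The edge rows (end at ~224, groove step at 239, top edge at 254) match a flat block (224 and 251 predicted). Next I'll release, retreat and check.

>>> drive_effector --segments '[{"aperture": 0.044}, {"aperture": 0.05}, {"aperture": 0.06}, {"aperture": 0.06}, {"aperture": 0.06, "trans": [0, 0, -0.02]}, {"aperture": 0.06, "trans": [0, 0, -0.05]}, {"aperture": 0.06, "trans": [0.0, 0, -0.09]}, {"aperture": 0.06, "trans": [0, 0, -0.13]}, {"aperture": 0.06, "trans": [-0.02, 0, -0.17]}, {"aperture": 0.06, "trans": [-0.06, 0, -0.19]}, {"aperture": 0.06, "trans": [-0.08, 0, -0.19]}, {"aperture": 0.06, "trans": [-0.08, 0, -0.19]}, {"aperture": 0.06, "trans": [-0.08, 0, -0.19]}]' --grip_force 5

```text
t: 16.68
eef_pos: [0.5113, 0.2092, 0.201]
ee_rot: [-3.142, -0.0, 3.035]
force: [-0.2, -0.2, -0.9]
width: 0.0601
gripper_force: 0.0
```

```bash
python3 - <<'E'
from h import *
s=readout.get_state();im=optics.grab_frame('wrist')[:,:,::-1];cv2.imwrite('pics/w12.png',im);c=cam('wrist',s)
print(s['eef_pos'],s['width'])
e=np.array([.9947,-.1028,0]);n=np.array([.1028,.9947,0]);o=np.array([.472,.214,0])
print(proj(c,[o+a*.049*e+b*.02*n+[0,0,.027] for a in(-1,1) for b in(-1,1)]).round(0).tolist())
g=im.min(2);m=(g>200).astype(np.uint8);m[235:]=0
h=cv2.morphologyEx(m,cv2.MORPH_CLOSE,np.ones((7,7)))
for k in cv2.findContours(h,0,2)[0]:
    if 1500<cv2.contourArea(k)<40000:
        b=cv2.minAreaRect(k);q=cv2.boxPoints(b);print(cv2.contourArea(k),q.round(0).tolist(),[ [float(round(np.linalg.norm(x),4))] for x in (plane(c,q,.027)-np.roll(plane(c,q,.027),1,0))])
G=cv2.cvtColor(im,6).astype(int);x=int(proj(c,[o+[0,0,.027]+.008*n])[0][0]);print(x,[(r,int(G[r,x-4:x+4].mean())) for r in range(60,235,3)])
for z in(110,150,190):print(z,[int(v) for v in G[z,200:440:4]])
E
```

```text
[0.51130835 0.20922196 0.2009551 ] 0.0600523334388551
[[297.0, 78.0], [342.0, 78.0], [299.0, 185.0], [341.0, 185.0]]
2890.5 [[-42.0, 158.0], [2.0, 133.0], [60.0, 234.0], [16.0, 259.0]] [[0.1064], [0.0511], [0.1038], [0.056]]
18040.0 [[-51.0, 144.0], [9.0, 37.0], [275.0, 186.0], [215.0, 293.0]] [[0.2762], [0.1179], [0.2556], [0.134]]
13295.5 [[254.0, 11.0], [424.0, 11.0], [424.0, 154.0], [254.0, 154.0]] [[0.121], [0.1431], [0.1212], [0.1596]]
36988.0 [[427.0, 0.0], [639.0, 0.0], [639.0, 234.0], [427.0, 234.0]] [[0.2102], [0.1738], [0.2132], [0.2074]]
328 [(60, 233), (63, 232), (66, 232), (69, 231), (72, 231), (75, 252), (78, 252), (81, 179), (84, 177), (87, 178), (90, 178), (93, 177), (96, 177), (99, 177), (102, 177), (105, 177), (108, 177), (111, 176), (114, 176), (117, 176), (120, 176), (123, 176), (126, 176), (129, 176), (132, 175), (135, 175), (138, 175), (141, 175), (144, 175), (147, 175), (150, 175), (153, 174), (156, 174), (159, 173), (162, 174), (1
[... 484 characters left out ...]
36, 130, 205, 223, 221, 221, 226, 220, 223, 219, 221, 220, 218, 218, 216, 214, 88, 89, 88, 243, 217]
150 [211, 184, 124, 125, 124, 126, 127, 127, 127, 124, 131, 136, 137, 126, 83, 134, 139, 136, 139, 144, 138, 137, 139, 140, 137, 171, 177, 177, 176, 176, 86, 174, 174, 174, 174, 174, 131, 127, 130, 128, 130, 132, 128, 131, 132, 132, 129, 130, 129, 131, 131, 198, 218, 206, 87, 90, 88, 126, 196, 211]
190 [215, 215, 214, 215, 214, 213, 216, 216, 215, 211, 213, 216, 220, 219, 83, 85, 209, 146, 133, 133, 132, 132, 133, 137, 130, 131, 129, 133, 130, 131, 131, 130, 135, 128, 130, 128, 131, 128, 130, 127, 132, 131, 127, 130, 128, 132, 129, 126, 132, 127, 125, 127, 125, 95, 89, 86, 126, 125, 124, 129]
```

The block measures columns 299–342 and rows 77–186, against a flat-block prediction of 297–342 and 78–185. It lies flat and clear of the walls and roller, so I'll hand in.

```bash
python3 -c "
from station import arm, optics, readout
print(arm.job_done())"
```

```text
the job is handed in; nothing more can be done
None
```

I handed the job in at about 17 s: the keeper is swung open to about 1.7 rad, end a (+x) was the end that gave, and the insert was lifted out by end b and now lies flat on the pan floor. Images confirm the insert's final position; I did not re-check the keeper or the other items after the lift, and the hand-in returned no verdict.

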